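# Seat a throttle body on the flow bench and set the bleed screw

### The arm

A 6-joint arm with a two-finger parallel gripper is mounted at the origin on the work surface. World frame = base frame: x ahead of the robot, y to its left, z up, the work surface at z = 0. Lengths are in mm, angles in rad, forces in N, time in s.
With the tool pointing down it reaches from about 350 to 875 mm from the base axis. Payload 4.2 kg.
Tool frame: the origin (TCP) lies between the finger pads; the fingertips stand 14 mm ahead of it and the grasp point (between the pads) lies 5 mm behind it; z points along the fingers, y is the line along which they close (so a half turn about z gives the same grasp; the last joint's range is limited). The gripper opens to 85 mm and grips with 20 to 120 N. Pads are 22 mm wide; open, the fingers measure 114 mm over their backs; the gripper's body (76 mm by 85 mm) begins 54 mm behind the grasp point. The pads swing forward as they close: fully open they stand 13 mm farther back than shut.
Start: joints at [-0.998, 0.385, 0.008, 0, -1.194, -0.259], TCP at [192.937, -594.453, 245.312] pointing down, gripper open.
Joint ranges: [-3.14, 3.14], [-1.21, 2.06], [-1.07, 1.41], [-3.16, 2.05], [-2.99, -0.16], [-3.1, 3.1]. Speed limits (rad/s): [2.79, 2.79, 3.14, 3.14, 3.14, 3.14].

### API

Orientations are given as a unit quaternion [x, y, z, w].
In Python, from bench import * gives the robot as it stands.
- The arm moves only by the tool carry_out, never from a script. Its argument "motion" is a list of rows, each a list of 7 numbers: the turn, a rotation vector about the tool's x, y, z in rad, then the shift along the tool's x, y, z in mm, then the opening, from -1 (shut) to 1 (fully open), so that 0 is half open. A call has 1 to 5 rows; each row is the pose to reach, as a shift and turn from the pose commanded when the call began, along the tool's axes at that moment; what a row does not reach only later rows make up. A row lasts 1/8 s, in which the tool goes at most 62.5 mm and 10.7 degrees, less where a joint would pass 70% of its speed; a pose out of reach is approached as far as the arm can. A call with a gripper value outside its range is refused whole. The fingers move at their own pace and stop on an object; the grip force is fixed at half the most. Time passes only in rows, so rows that repeat a pose let the fingers close. It gives the time, the measured TCP pose, the force, the opening and the grip force at its end, in the units of the state.
- read_state(): the state, without advancing time (a new reading comes with each control period).
- get_image(name): name is "scene" or "top" or "wrist"; returns a dict with "color" (400x640x3 uint8, blue, green, red), "mtx" (3x3 intrinsics, pixels), "position" and "orientation" of the camera in the world. Camera axes: x right, y down, z forward; pixel columns grow to the right and rows downward; lengths in mm; the calibration is good to about 2 mm. A picture is of the moment at which its call begins. There is no depth.
- job_done(): hands the job in; it is judged then, once.
The state is a dict: "clock": time; "joints": joint angles; "joint_vel": joint speeds; "joint_efforts": joint torques, N m; "position": TCP position; "ee_rot": TCP orientation; "contact_force": force on the tool from outside, world axes, zero at the start; "wrist_torque": the same for the moment, N m; "gripper_width": finger opening in mm; "grasp_force": force on a finger pad.
Only numpy, scipy, OpenCV 4.12 (cv2) and the standard library are available. Lean on these libraries where they do the work, as an engineer would, in place of code of your own. Each camera call takes 0.05 s, during which the arm holds its last target. There are 200 camera calls.

### The job

Lift the throttle body onto the black plenum box: lower it (do not drop it) with its two flange holes over the two locating pins until the flange rests flush, and let go of it. Then turn the wing screw on the bleed valve block clockwise (seen from above) until it seats, back it off a quarter turn, and finish still gripping the wing there: do not let go of it, the reading is taken while you hold it. Leave everything else on the bench where it is.

Things in the scene. Friction and masses are not known exactly. Their poses are not given: they have to be found in the camera images.
- throttle_body: Loose aluminium throttle body, about 0.4 kg, upright left or right of the plenum. Flange 60 (x) x 110 (y) x 8 mm, holes 10 mm dia at y = +42 and -42. On it a housing 42 mm wide in x (flat faces: grip here), 50 in y, from 8 to 48 mm up; mouth 40 mm dia up to 60. Shaft along y 30 mm up, 22 mm disc on its +y end. Origin: centre of the flange's underside, z up. Goes on either way round
- seat (a point): Centre of the plenum's top, midway between the pins. The plenum is a fixed black box 200 x 200 x 70 mm high, mid-bench; this point is 70 mm above the bench. Pins at y = +42 and -42 mm on this frame's y axis: steel, 8 mm dia, 18 mm tall, top 8 mm tapered. Seated, the throttle body's origin is here and its y axis lies along this one (either way)
- valve_block: Fixed aluminium bleed valve block, across the plenum from where the throttle body starts: 50 (x) x 80 (y) x 45 mm high, on a dark foot plate 80 (x) x 50 (y) x 6 mm, a brass nozzle out of each y end; the wing screw stands upright in the middle of its top. Origin: centre of its underside, z up
- wing (a point): Middle of the screw's wing, on its vertical axis, 79 mm above the bench: grip here. The wing is a steel flat bar 9 mm thick (this frame's x), 44 long (y), from 67 to 91 mm above the bench, with a 4 mm nub on top; under it a 9 mm stem and a brass collar 18 mm dia up to 51 mm; the block's top is at 45. The frame turns with the screw, which does not rise or sink
- bleed_screw (a joint): Wing screw angle, rad, backed off from its seat: 0 = seated at a hard stop, grows anticlockwise seen from above; friction 0.05 N m, stays where left. Starts at 0.6 to 2.2, can go out to 3.0. At 0 the wing lies along the block's long (y) side, at 1.57 across it
- carburettor: spare carburettor: round bowl 40 dia, block body with a stub pipe to its +x and a black cap, 78 mm tall; no flange. Origin under its centre. A bystander
- bell_mouth: flared intake trumpet, 60 mm across its foot and 45 mm tall. Origin under its centre. A bystander
- spacer_ring: flat steel ring, 60 mm outside, 8 mm thick, lying flat. Origin under its centre. A bystander
- jar: small closed glass jar, 56 mm dia, 75 mm tall. Origin under its centre. A bystander
- screwdriver: screwdriver lying flat, handle to its -x. A bystander
- wrench: open-ended wrench lying flat. A bystander
- mug: white mug, 80 mm dia, 90 mm tall. Origin under its centre. A bystander
Mind the look-alikes: they are no part of the job. What is shaped like the throttle_body but blue, red or yellow is not meant.

How it is judged:
By the outcome, as a careful person would: the job done as asked, in the order asked, and still so for the second after the job is handed in, while the arm keeps its last pose, push and grip.
It also fails if it takes over 64 s, if anything falls off the work surface, if the arm or the gripper's body presses on something with over 40 N, if the wrist force passes 120 N, or if a joint passes its speed limit or range.

## Working session

There is one attempt and no reset: what is moved stays moved. The work goes in short steps, Python scripts to look and compute and a tool call to move; the robot and the scene stay as the last step left them, time stands still between calls to the robot, and variables do not carry over. Pictures are saved under pics/ and viewed, at most 10 in all, crops included, and the job is handed in when it is done.

Besides the shell and the picture viewer there is one more tool, called in YAML: its name, and indented under it one key for each argument. carry_out: Moves the arm, as the interface text tells. Its arguments: {"type":"object","properties":{"motion":{"type":"array"}},"required":["motion"]}

```bash
mkdir -p pics; ls; python3 - <<'E'
from bench import *
import cv2,numpy as np
s=read_state(); print(s)
for n in ("scene","top"):
    d=get_image(n); cv2.imwrite(f"pics/{n}0.png",d["color"]); print(n,d["mtx"],d["position"],d["orientation"])
E
```

```text
pics
{'clock': 0.0, 'joints': array([-9.98370984e-01,  3.85534937e-01,  6.63141986e-03, -4.87987846e-04,
       -1.19402302e+00, -2.58618115e-01]), 'joint_vel': array([ 0.00032861,  0.00170381, -0.00081042, -0.00039711,  0.00074742,
        0.000656  ]), 'joint_efforts': array([-6.61009312e-05, -3.92284834e+01,  1.88397521e+01,  4.18626890e+00,
       -4.74471730e-03,  1.72896875e-05]), 'position': array([ 192.77999287, -593.93861007,  244.23843844]), 'ee_rot': array([-1.56171611e-01,  9.87729336e-01,  1.06601441e-03, -2.22461748e-04]), 'contact_force': array([-0.01391618, -0.34108967, -0.67179233]), 'wrist_torque': array([-0.03695388,  0.01835524,  0.03623083]), 'grasp_force': 0.0, 'gripper_width': 85.35025526188367}
scene [[421.5797121    0.         317.72194913]
 [  0.         421.5797121  196.19523468]
 [  0.           0.           1.        ]] [1564.19867317   70.85797024  817.77226299] [ 0.59699858  0.6598685  -0.33515952 -0.30957126]
top [[384.87091952   0.         317.6418323 ]
 [  0.         384.87091952 194.36201445]
 [  0.           0.           1.        ]] [ 421.69831409  -37.75124983 1004.93497303] [ 0.70825367 -0.70155343  0.0535209  -0.05774985]
```

View pics/scene0.png

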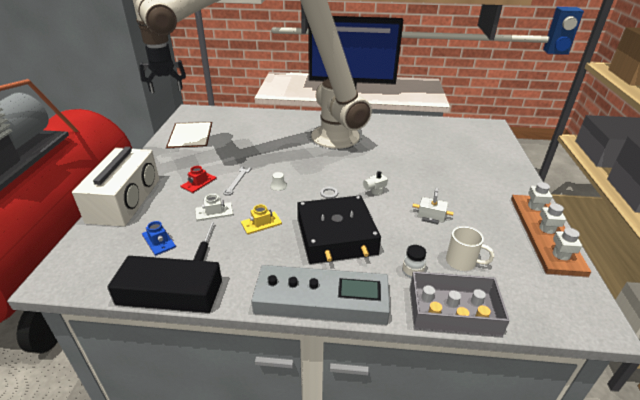

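View pics/top0.png

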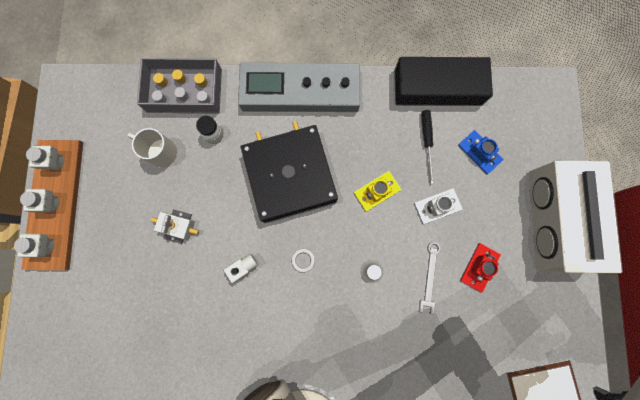

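The top view shows the throttle body (silver) at about (438,206), the plenum at (288,173) with its pins at about (272,175) and (305,167), and the valve block at (176,226). The yellow look-alike is at (378,190). Next I'll enlarge these areas and measure.

```bash
cat > h.py <<'E'
from bench import *
import cv2,numpy as np
from scipy.spatial.transform import Rotation as R
def ray(d,uv,z):
    uv=np.atleast_2d(np.asarray(uv,float)); K=d["mtx"]
    v=np.c_[(uv-[K[0,2],K[1,2]])/[K[0,0],K[1,1]],np.ones(len(uv))]
    w=R.from_quat(d["orientation"]).apply(v); p=np.asarray(d["position"])
    return p+w*((z-p[2])/w[:,2])[:,None]
def proj(d,P):
    c=R.from_quat(d["orientation"]).inv().apply(np.atleast_2d(P)-d["position"])
    return (c[:,:2]/c[:,2:])*[d["mtx"][0,0],d["mtx"][1,1]]+[d["mtx"][0,2],d["mtx"][1,2]]
def crop(im,x,y,w,h,s): return cv2.resize(im[y:y+h,x:x+w],None,fx=s,fy=s,interpolation=cv2.INTER_CUBIC)
E
python3 - <<'E'
from h import *
d=get_image("top"); im=d["color"]; e=get_image("scene")["color"]
a=[crop(im,398,175,80,60,5),crop(im,248,140,80,60,5),crop(im,136,196,80,60,5),crop(e,395,170,80,60,5)]
cv2.imwrite("pics/c1.png",np.vstack([np.hstack(a[:2]),np.hstack(a[2:])]))
print(ray(d,[(438,206)],30),ray(d,[(272,175),(305,167)],88),ray(d,[(176,226)],60))
# plenum top: dark region
g=cv2.cvtColor(im,cv2.COLOR_BGR2GRAY)[115:230,230:345]
c=max(cv2.findContours((g<60).astype(np.uint8),0,2)[0],key=cv2.contourArea); print(cv2.minAreaRect(c))
E
```

```text
[[ 549.28654794 -338.1517444    30.        ]] [[ 6.14011095e+02  8.00080941e+01  8.80000000e+01]
 [ 6.34644191e+02 -3.58037797e-03  8.80000000e+01]] [[489.83967102 316.12982622  60.        ]]
((58.3753662109375, 58.9512939453125), (80.82845306396484, 79.11553192138672), 74.47589111328125)
```

View pics/c1.png

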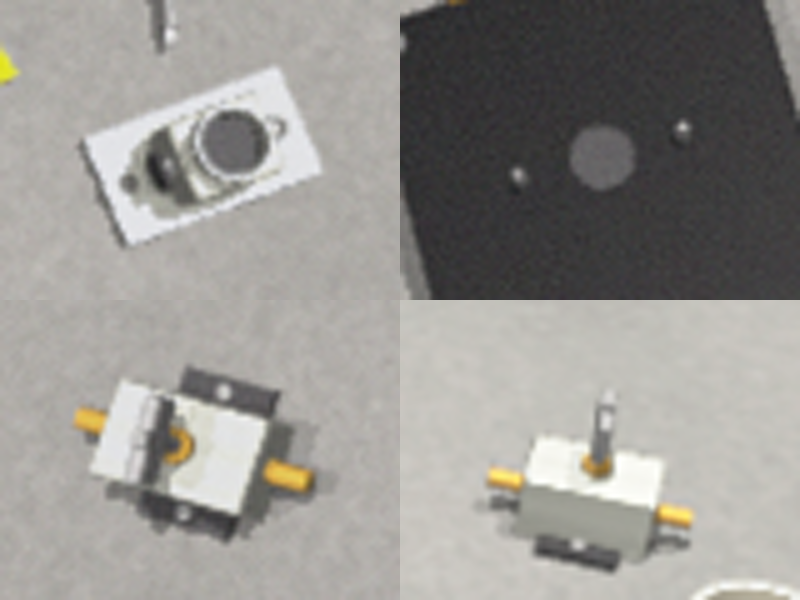

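The crops give me the flange corners, the mouth at (230,143), the pins at (518,178) and (682,130) in crop pixels, and the wing standing across the block's near end in the image. Now I'll compute the first approach.

```bash
cat >> h.py <<'E'
def plan(xyz,yaw,n=1):
    """yaw: world angle of the tool y axis (closing line), mod pi. Tool kept vertical. Prints turn/shift in the tool frame."""
    s=read_state(); r=R.from_quat(s["ee_rot"]); yv=r.apply([0,1,0]); cur=np.arctan2(yv[1],yv[0])
    dl=(yaw-cur+np.pi/2)%np.pi-np.pi/2
    for a in (dl,dl-np.sign(dl)*np.pi):
        yw=cur+a; Y=np.array([np.cos(yw),np.sin(yw),0]); Z=np.array([0,0,-1.]); M=np.c_[np.cross(Y,Z),Y,Z]
        print("turn",(r.inv()*R.from_matrix(M)).as_rotvec().round(3),"shift",r.inv().apply(np.asarray(xyz)-s["position"]).round(1),"deg",np.degrees(a).round(1))
    print("pos",s["position"].round(1),"yaw",cur.round(3),"joints",s["joints"].round(2),"w",s["gripper_width"].round(1),"F",s["contact_force"].round(1),"t",s["clock"])
def ang(v): return np.arctan2(v[1],v[0])
E
python3 - <<'E'
from h import *
d=get_image("top")
c=np.array([(80,140),(280,68),(322,172),(128,247)])/5+[398,175]
P=ray(d,c,8); print(P.round(1),P.mean(0).round(1)); L=(P[0]+P[3]-P[1]-P[2])/2; print("L",L,ang(L))
print("mouth",ray(d,np.array([230,143])/5+[398,175],60))
pins=ray(d,np.array([(118,178),(282,130)])/5+[248,140],86); D=pins[0]-pins[1]; print("pins",pins,D,np.linalg.norm(D),pins.mean(0),ang(D),"disc",ray(d,np.array([202,157])/5+[248,140],70))
w=ray(d,np.array([(160,100),(140,180)])/5+[136,196],91);print("wing",w,ang(w[0]-w[1]))
n=ray(d,np.array([(90,120),(290,178)])/5+[136,196],25);print("noz",n,n.mean(0),ang(n[0]-n[1]))
plan([P[:,0].mean(),P[:,1].mean(),200],ang(L)+np.pi/2)
E
```

```text
[[ 559.5 -282.7    8. ]
 [ 598.6 -388.6    8. ]
 [ 543.8 -408.     8. ]
 [ 503.8 -305.9    8. ]] [ 551.4 -346.3    8. ]
L [-39.5514193  104.01502348   0.        ] 1.9341593094428209
mouth [[ 551.47911427 -343.95071237   60.        ]]
pins [[612.92917337  81.19815224  86.        ]
 [637.60134429   1.5847671   86.        ]] [-24.67217092  79.61338514   0.        ] 83.34870791441733 [625.26525883  41.39145967  86.        ] 1.8713105652843312 disc [[627.27225894  41.81368129  70.        ]]
wing [[511.2757905  325.27820959  91.        ]
 [473.11274533 332.08110993  91.        ]] -0.1764059154906035
noz [[507.15063495 386.63224925  25.        ]
 [478.57356185 282.40627039  25.        ]] [492.8620984  334.51925982  25.        ] 1.3031891051904847
turn [ 1.000e-03 -1.000e-03  1.521e+00] shift [-417.6  125.2   44.9] deg -87.2
turn [ 1.00e-03  1.00e-03 -1.62e+00] shift [-417.6  125.2   44.9] deg 92.8Traceback (most recent call last):
  File "<stdin>", line 9, in <module>
  File "h.py", line 20, in plan
    print("pos",s["position"].round(1),"yaw",cur.round(3),"joints",s["joints"].round(2),"w",s["gripper_width"].round(1),"F",s["contact_force"].round(1),"t",s["clock"])
                                                                                            ^^^^^^^^^^^^^^^^^^^^^^^^
AttributeError: 'float' object has no attribute 'round'
```

carry_out:
  motion:
    - [0,0,-0.18,-46,14,0,1]
    - [0,0,-0.36,-92,28,0,1]
    - [0,0,-0.54,-138,42,0,0.8]
    - [0,0,-0.72,-184,56,0,0.6]
    - [0,0,-0.9,-230,70,0,0.45]

```text
clock: 0.88
position: [391.2, -455.8, 245.3]
ee_rot: [-0.573, 0.82, -0.0, 0.0]
contact_force: [-0.1, 0.5, 0.3]
gripper_width: 61.7
grasp_force: 0.0
```

```bash
sed -i 's/s\["gripper_width"\].round(1)/round(s["gripper_width"],1)/' h.py; python3 -c "
from h import *
plan([551.4,-345.5,200],0.363)"
```

```text
turn [-0.    -0.    -0.714] shift [-158.7 -112.5   45.3] deg 40.9
turn [-0.     0.     2.428] shift [-158.7 -112.5   45.3] deg -139.1
pos [ 391.2 -455.8  245.3] yaw 2.791 joints [-0.59  0.34 -0.05 -0.   -1.17  0.24] w 61.7 F [-0.1  0.5  0.3] t 0.875
```

carry_out:
  motion:
    - [0,0,-0.18,-40,-28,11,0.45]
    - [0,0,-0.36,-80,-56,22,0.45]
    - [0,0,-0.54,-120,-84,34,0.45]
    - [0,0,-0.71,-158,-112,45,0.45]
    - [0,0,-0.71,-159,-112,45,0.45]

```text
clock: 1.5
position: [552.4, -344.8, 198.3]
ee_rot: [0.821, -0.57, -0.001, 0.0]
contact_force: [-0.0, 0.1, -0.6]
gripper_width: 61.7
grasp_force: 0.0
```

```bash
python3 - <<'E'
from h import *
d=get_image("wrist"); cv2.imwrite("pics/w1.png",d["color"]); print(d["position"],d["orientation"])
plan([551.4,-345.5,200],0.363)
c=np.array([551.4,-345.5]);u=np.array([np.cos(1.934),np.sin(1.934)]);n=np.array([u[1],-u[0]])
print(proj(d,[[*(c+42*s*u),8] for s in (1,-1)]+[[*c,60]]+[[*(c+55*s*u+30*t*n),8] for s in(1,-1) for t in(1,-1)]).round(0))
E
```

```text
[ 578.59337427 -410.18983367  327.80518104] [-0.17547554  0.9743591   0.13834935 -0.02630849]
turn [ 0.002  0.001 -0.008] shift [-0.2 -0.1 -0.9] deg 0.5
turn [ 2.000e-03 -2.000e-03  3.133e+00] shift [-0.2 -0.1 -0.9] deg -179.5
pos [ 551.4 -345.8  199.1] yaw -2.787 joints [-0.31  0.46  0.01 -0.   -1.12  0.67] w 61.6 F [ 0.1 -0.8  0.8] t 1.55
[[319. 220.]
 [319. 133.]
 [320. 192.]
 [289. 232.]
 [350. 232.]
 [286. 118.]
 [352. 118.]]
```

View pics/w1.png

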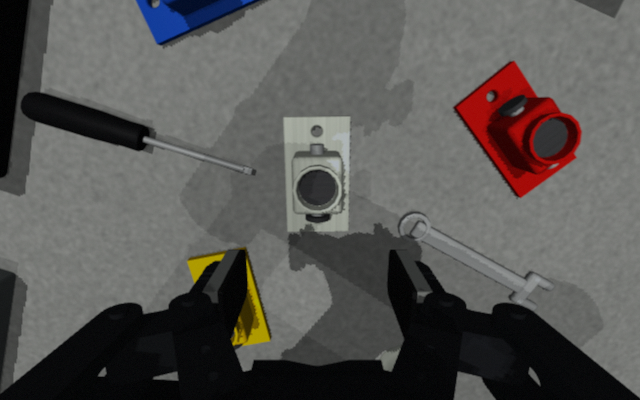

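The wrist view shows the silver body at about (318,187) with flange corners near (284,117), (350,117), (350,231) and (288,234). The prediction agrees to within 2 px. I'll measure the flange more closely using a mask.

```bash
python3 - <<'E'
from h import *
d=get_image("wrist"); im=d["color"]; g=cv2.cvtColor(im,cv2.COLOR_BGR2GRAY).astype(int)
# bright silver flange columns/rows near the far end
print("row125",g[122,276:360].tolist()); print("col",g[108:124,300].tolist()); print("row225",g[225,276:360].tolist()); print("col near",g[222:245,300].tolist())
P=ray(d,[(284,117),(350,117),(350,231),(287.5,233)],8); h=ray(d,[(317,131)],8)
print(P.round(1),P.mean(0),h, "L",ang(P[2]+P[3]-P[0]-P[1]),"m",ray(d,[(318.5,187)],60))
E
```

```text
row125 [101, 99, 97, 101, 101, 123, 153, 169, 171, 169, 169, 170, 169, 169, 165, 163, 163, 163, 163, 165, 167, 167, 165, 162, 163, 165, 167, 169, 167, 164, 162, 162, 165, 164, 164, 165, 169, 169, 168, 171, 172, 169, 170, 172, 170, 173, 173, 171, 166, 163, 166, 166, 165, 168, 167, 167, 167, 167, 166, 168, 169, 165, 163, 165, 167, 167, 167, 166, 167, 163, 163, 155, 116, 80, 98, 102, 103, 101, 102, 100, 100, 100, 100, 100]
col [107, 107, 105, 102, 97, 96, 96, 95, 89, 124, 159, 166, 163, 164, 163, 164]
row225 [97, 100, 100, 100, 98, 96, 97, 94, 96, 109, 133, 145, 146, 145, 143, 140, 137, 138, 139, 140, 142, 144, 143, 139, 140, 141, 142, 138, 116, 88, 77, 71, 70, 70, 73, 78, 102, 123, 131, 136, 139, 141, 148, 153, 150, 150, 155, 157, 157, 157, 156, 157, 154, 157, 160, 159, 159, 158, 154, 152, 155, 156, 154, 154, 157, 159, 158, 160, 158, 156, 140, 112, 103, 101, 101, 101, 101, 102, 104, 104, 105, 106, 108, 105]
col near [140, 141, 140, 140, 139, 141, 118, 92, 102, 98, 83, 76, 76, 80, 83, 69, 53, 56, 57, 58, 58, 56, 54]
[[ 599.7 -388.1    8. ]
 [ 543.8 -408.8    8. ]
 [ 502.8 -306.6    8. ]
 [ 560.4 -283.1    8. ]] [ 551.67302384 -346.66341439    8.        ] [[ 567.44470381 -386.80347171    8.        ]] L 1.9405763758496215 m [[ 552.60476748 -349.78498626   60.        ]]
```

```bash
python3 -c "
from h import *
plan([552.2,-347.2,23],0.367)"
```

```text
turn [ 0.001  0.001 -0.014] shift [  1.2  -1.4 176.8] deg 0.8
turn [ 1.000e-03 -1.000e-03  3.128e+00] shift [  1.2  -1.4 176.8] deg -179.2
pos [ 550.7 -346.6  199.8] yaw -2.788 joints [-0.31  0.46  0.01  0.   -1.12  0.67] w 61.8 F [-0.5  0.  -0.5] t 1.6
```

carry_out:
  motion:
    - [0,0,-0.01,1,-0.5,45,0.45]
    - [0,0,-0.01,1,-0.5,90,0.45]
    - [0,0,-0.01,1,-0.5,135,0.45]
    - [0,0,-0.01,1,-0.5,165,0.45]
    - [0,0,-0.01,1,-0.5,176,0.45]

```text
clock: 2.22
position: [549.6, -348.5, 22.9]
ee_rot: [0.822, -0.569, -0.001, 0.0]
contact_force: [-0.9, -0.2, -0.1]
gripper_width: 61.6
grasp_force: 0.0
```

carry_out:
  motion:
    - [0,0,0,0,0,0,0.45]
    - [0,0,0,0,0,0,-0.2]
    - [0,0,0,0,0,0,-0.4]
    - [0,0,0,0,0,0,-0.6]
    - [0,0,0,0,0,0,-0.6]

```text
clock: 2.85
position: [553.2, -348.4, 26.7]
ee_rot: [0.823, -0.568, 0.002, -0.0]
contact_force: [-0.0, 0.2, 5.9]
gripper_width: 41.0
grasp_force: 62.8
```

carry_out:
  motion:
    - [0,0,0,0,0,0,-0.6]
    - [0,0,0,0,0,-15,-0.6]
    - [0,0,0,0,0,-50,-0.6]
    - [0,0,0,0,0,-100,-0.6]
    - [0,0,0,0,0,-150,-0.6]

```text
clock: 3.48
position: [549.9, -347.1, 174.7]
ee_rot: [0.823, -0.568, -0.002, 0.0]
contact_force: [1.5, 0.4, -3.7]
gripper_width: 41.2
grasp_force: 61.5
```

```bash
python3 - <<'E'
from h import *
d=get_image("wrist"); cv2.imwrite("pics/w2.png",d["color"])
s=read_state(); print(s["grasp_force"],s["contact_force"],R.from_quat(s["ee_rot"]).as_matrix().round(3))
plan([626,41.5,175],0.30)
E
```

```text
61.982266902923584 [ 1.59399608 -1.84844474  3.28518949] [[ 0.356 -0.934  0.009]
 [-0.934 -0.356 -0.006]
 [ 0.009 -0.006 -1.   ]]
turn [-0.007 -0.009  0.064] shift [-339.4 -207.1    7.1] deg -3.7
turn [ 0.013 -0.01  -3.077] shift [-339.4 -207.1    7.1] deg 176.3
pos [ 553.4 -349.4  183.8] yaw -2.777 joints [-0.32  0.47 -0.01  0.   -1.08  0.68] w 41.1 F [ 1.6 -1.8  3.3] t 3.525
```

View pics/w2.png

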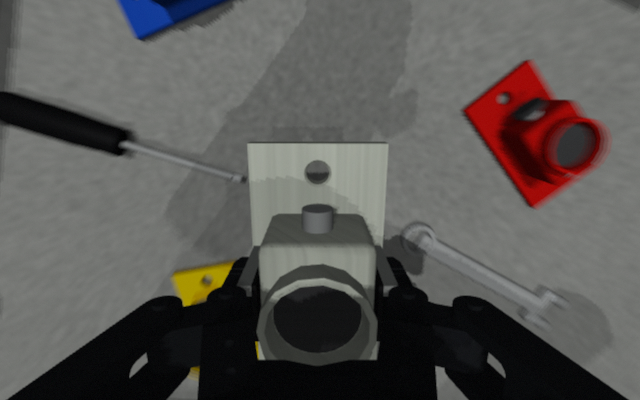

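The body is held centred between the pads, with the far flange hole visible at (317,172) and the flange hanging level. Carrying it to the plenum.

carry_out:
  motion:
    - [0,0,0.01,-30,-18,0,-0.6]
    - [0,0,0.02,-75,-45,0,-0.6]
    - [0,0,0.03,-120,-73,0,-0.6]
    - [0,0,0.05,-165,-101,0,-0.6]
    - [0,0,0.06,-210,-129,0,-0.6]

```text
clock: 4.15
position: [596.2, -104.0, 173.3]
ee_rot: [0.805, -0.593, -0.001, 0.001]
contact_force: [1.4, 0.5, -4.7]
gripper_width: 40.9
grasp_force: 61.6
```

carry_out:
  motion:
    - [0,0,0,-45,-28,0,-0.6]
    - [0,0,0,-90,-56,0,-0.6]
    - [0,0,0,-120,-72,0,-0.6]
    - [0,0,0,-129,-78,0,-0.6]
    - [0,0,0,-129,-78,0,-0.6]

```text
clock: 4.78
position: [632.6, 40.8, 173.4]
ee_rot: [0.806, -0.592, -0.001, 0.001]
contact_force: [-0.1, -0.7, -4.5]
gripper_width: 41.7
grasp_force: 61.6
```

carry_out:
  motion:
    - [0,0,0,0,0,0,-0.6]
    - [0,0,0,0,0,0,-0.6]
    - [0,0,0,0,0,0,-0.6]
    - [0,0,0,0,0,0,-0.6]

```text
clock: 5.28
position: [633.3, 40.2, 174.4]
ee_rot: [0.806, -0.593, -0.0, -0.0]
contact_force: [-0.3, 0.2, -4.4]
gripper_width: 41.4
grasp_force: 61.6
```

```bash
python3 - <<'E'
from h import *
d=get_image("wrist"); cv2.imwrite("pics/w3.png",d["color"])
s=read_state(); r=R.from_quat(s["ee_rot"]);print(s["grasp_force"],r.as_matrix().round(3))
# camera in the tool frame
print(r.inv().apply(d["position"]-s["position"]))
for p in ([612.9,81.2,84],[637.6,1.6,84]): print(proj(d,p))
plan([626,41.5,175],0.30)
E
```

```text
61.63791060447693 [[ 0.298 -0.955  0.   ]
 [-0.955 -0.298  0.   ]
 [-0.    -0.    -1.   ]]
[  70.25623503   -1.34007529 -129.62761635]
[[329.16040209 271.66921244]]
[[330.60313886 153.63484948]]
turn [-0.     0.     0.003] shift [-3.2  6.7 -0.6] deg -0.1
turn [-0.    -0.    -3.139] shift [-3.2  6.7 -0.6] deg 179.9
pos [633.4  40.4 174.4] yaw -2.839 joints [ 0.32  0.46 -0.07 -0.   -1.05 -0.02] w 41.4 F [ 0.1  0.3 -4.6] t 5.325
```

View pics/w3.png

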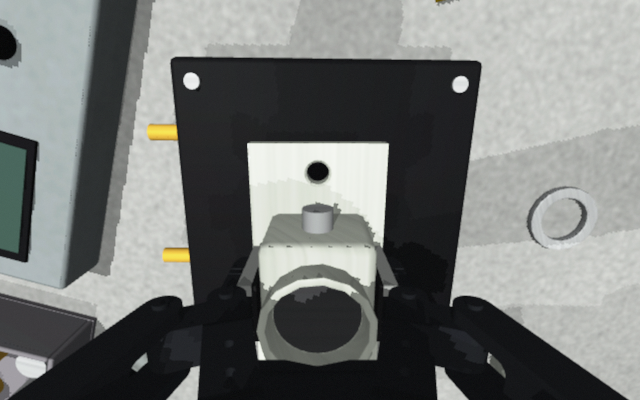

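The view shows the plenum with its far bolts at (191,81) and (460,84), and the flange hole at (317,172). The body covers the pins, so I'll sidestep 95 mm to see the hole and both pins with the same camera.

carry_out:
  motion:
    - [0,0,0,0,25,0,-0.6]
    - [0,0,0,0,60,0,-0.6]
    - [0,0,0,0,95,0,-0.6]
    - [0,0,0,0,95,0,-0.6]
    - [0,0,0,0,95,0,-0.6]

```text
clock: 5.95
position: [543.6, 12.5, 175.0]
ee_rot: [0.806, -0.592, 0.001, -0.001]
contact_force: [0.2, 0.3, -5.1]
gripper_width: 41.0
grasp_force: 62.1
```

carry_out:
  motion:
    - [0,0,0,0,0,0,-0.6]
    - [0,0,0,0,0,0,-0.6]

```text
clock: 6.2
position: [543.3, 12.6, 174.1]
ee_rot: [0.806, -0.592, -0.0, 0.0]
contact_force: [0.5, -0.5, -4.5]
gripper_width: 41.2
grasp_force: 62.1
```

```bash
python3 - <<'E'
from h import *
d=get_image("wrist"); im=d["color"]; cv2.imwrite("pics/w4.png",im)
print(d["mtx"][0,0]); 
for p in ([612.9,81.2,84],[637.6,1.6,84]): print(proj(d,p))
plan([626,41.5,175],0.30)
E
```

```text
344.98924745008935
[[195.28677101 271.36875075]]
[[182.77247959 153.03424547]]
turn [ 0.    -0.     0.003] shift [ -2.9 -87.7  -0.9] deg -0.2
turn [ 0.     0.    -3.139] shift [ -2.9 -87.7  -0.9] deg 179.8
pos [543.2  12.5 174.1] yaw -2.839 joints [ 0.32  0.31 -0.3   0.   -0.96 -0.02] w 41.0 F [-0.2 -0.3 -4.2] t 6.25
```

View pics/w4.png

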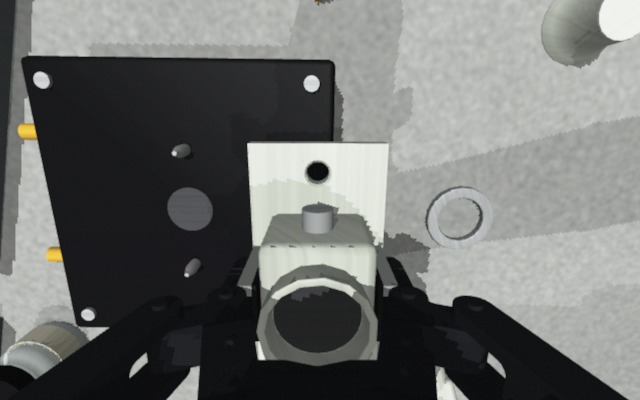

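The sidestep view shows the pins at about (180,151) and (192,268), the central disc at (190,209), and the flange hole at (317,172). Measuring the pin axes, the disc and the hole.

```bash
python3 - <<'E'
from h import *
im=cv2.imread("pics/w4.png"); d=get_image("wrist"); s=read_state(); r=R.from_quat(s["ee_rot"])
g=cv2.cvtColor(im,cv2.COLOR_BGR2GRAY)
def T(p): return r.inv().apply(np.atleast_2d(p)-s["position"])
def mom(m,x0,y0):
    n,l,st,c=cv2.connectedComponentsWithStats(m.astype(np.uint8)); i=1+np.argmax(st[1:,4]); ys,xs=np.nonzero(l==i)
    q=np.c_[xs,ys].astype(float); a=np.linalg.svd(q-q.mean(0),full_matrices=False)[2][0]; t=(q-q.mean(0))@a
    return q.mean(0)+[x0,y0],(q.mean(0)+[x0,y0]+np.outer([t.min(),t.max()],a)),len(xs),a
for n,(x,y) in {"B":(180,151),"A":(192,268)}.items():
    m=g[y-20:y+20,x-20:x+20]>60; c,e,k,a=mom(m,x-20,y-20); print(n,c.round(1),e.round(1),k)
    print("  centre@79",T(ray(d,c,79)).round(1)); [print("  end",q.round(1),"@88",T(ray(d,q,88)).round(1),"@70",T(ray(d,q,70)).round(1)) for q in e]
m=(g[180:240,160:222]>45)&(g[180:240,160:222]<110); c,e,k,a=mom(m,160,180); print("disc",c,k,T(ray(d,c,70)))
m=g[155:190,300:335]<70; c,e,k,a=mom(m,300,155); print("hole",c,k); z=s["position"][2]-23
for zz in (z+8,z+4): print(T(ray(d,c,zz)))
for b in ((42,80),(312,83),(88,314)): print("bolt",T(ray(d,b,72)).round(1))
row=g[150].astype(int); print("edges",[int(i) for i in np.nonzero(np.abs(np.diff(row[235:400]))>40)[0]+235], "faredge cols", [int(np.nonzero(g[130:160,k]>150)[0][0]+130) for k in (255,290,330,350,380)])
E
```

```text
B [179.8 150.2] [[188.2 146.6]
 [171.  154. ]] 182
  centre@79 [[ 39.8 -90.5  95. ]]
  end [188.2 146.6] @88 [[ 43.2 -81.5  86. ]] @70 [[ 41.  -88.1 104. ]]
  end [171. 154.] @88 [[ 38.6 -92.7  86. ]] @70 [[  36.  -100.3  104. ]]
A [191.2 267.2] [[197.3 259.2]
 [184.7 276. ]] 185
  centre@79 [[-44.  -91.6  95. ]]
  end [197.3 259.2] @88 [[-33.4 -83.2  86. ]] @70 [[-42. -90. 104.]]
  end [184.7 276. ] @88 [[-46.1 -93.2  86. ]] @70 [[ -55.8 -100.9  104. ]]
disc [189.57818411 208.63619168] 1586 [[ -2.81861274 -91.72364921 103.9865389 ]]
hole [317.18543046 171.18543046] 302
[[41.63410462 -1.36025395 14.9993474 ]]
[[40.84671164 -1.35487096 18.99935219]]
bolt [[  83.3 -175.7  102. ]]
bolt [[ 81.5  -4.5 102. ]]
bolt [[ -87.2 -177.9  102. ]]
edges [246, 247] faredge cols [143, 143, 143, 130, 130]
```

carry_out:
  motion:
    - [0,0,0.012,-1,-30,0,-0.6]
    - [0,0,0.012,-1.9,-65,0,-0.6]
    - [0,0,0.012,-1.9,-90,20,-0.6]
    - [0,0,0.012,-1.9,-90,45,-0.6]
    - [0,0,0.012,-1.9,-90,50,-0.6]

```text
clock: 6.92
position: [626.7, 40.8, 121.6]
ee_rot: [0.802, -0.597, -0.002, 0.002]
contact_force: [-0.0, -0.2, -4.3]
gripper_width: 41.2
grasp_force: 62.3
```

carry_out:
  motion:
    - [0,0,0,0,0,0,-0.6]
    - [0,0,0,0,0,5,-0.6]
    - [0,0,0,0,0,10,-0.6]
    - [0,0,0,0,0,15,-0.6]
    - [0,0,0,0,0,17,-0.6]

```text
clock: 7.55
position: [627.8, 41.0, 107.0]
ee_rot: [0.802, -0.597, -0.0, 0.0]
contact_force: [-0.3, -1.4, -4.2]
gripper_width: 41.0
grasp_force: 62.3
```

carry_out:
  motion:
    - [0,0,0,0,0,2,-0.6]
    - [0,0,0,0,0,4,-0.6]
    - [0,0,0,0,0,4,-0.6]

```text
clock: 7.92
position: [628.1, 41.0, 103.2]
ee_rot: [0.802, -0.597, 0.0, 0.0]
contact_force: [0.8, 0.1, -5.0]
gripper_width: 41.4
grasp_force: 62.3
```

```bash
python3 - <<'E'
from h import *
s=read_state(); print(s["position"],s["contact_force"],s["wrist_torque"],s["grasp_force"])
d=get_image("wrist"); e=get_image("scene"); cv2.imwrite("pics/s5.png",np.vstack([crop(d["color"],240,120,160,100,4),crop(e["color"],290,150,110,45,5)[:, :640]][:1]+[cv2.resize(crop(e["color"],290,160,100,70,5),(640,400))[:200]]))
E
```

```text
[628.10728256  41.03502709 103.16562062] [ 0.84119776  0.14794236 -4.95037658] [-0.06385056 -0.06180808 -0.08219692] 62.348806858062744
```

The flange is below the pin tips with no contact force, so I'll keep lowering gently.

carry_out:
  motion:
    - [0,0,0,0,0,2,-0.6]
    - [0,0,0,0,0,4,-0.6]
    - [0,0,0,0,0,6,-0.6]
    - [0,0,0,0,0,6,-0.6]

```text
clock: 8.52
position: [628.1, 41.0, 97.1]
ee_rot: [0.802, -0.597, -0.0, 0.0]
contact_force: [-0.4, -0.7, -4.9]
gripper_width: 41.4
grasp_force: 62.6
```

carry_out:
  motion:
    - [0,0,0,0,0,1.5,-0.6]
    - [0,0,0,0,0,3,-0.6]
    - [0,0,0,0,0,3,-0.6]

```text
clock: 8.9
position: [628.1, 41.1, 96.8]
ee_rot: [0.802, -0.597, 0.001, -0.0]
contact_force: [-4.9, 1.5, 7.1]
gripper_width: 41.4
grasp_force: 63.7
```

```bash
python3 - <<'E'
from h import *
s=read_state(); print(s["position"],s["contact_force"],s["wrist_torque"])
d=get_image("wrist"); e=get_image("scene"); cv2.imwrite("pics/s6.png",np.vstack([cv2.resize(d["color"][120:220,230:410],(800,444),interpolation=2)[:300],cv2.resize(e["color"][185:245,285:395],(800,436),interpolation=2)[:300]]))
E
```

```text
[628.09990203  41.0847283   96.7805309 ] [-4.93011832  1.5250059   7.12586678] [ 0.03284108  1.28334192 -0.08402778]
```

View pics/s6.png

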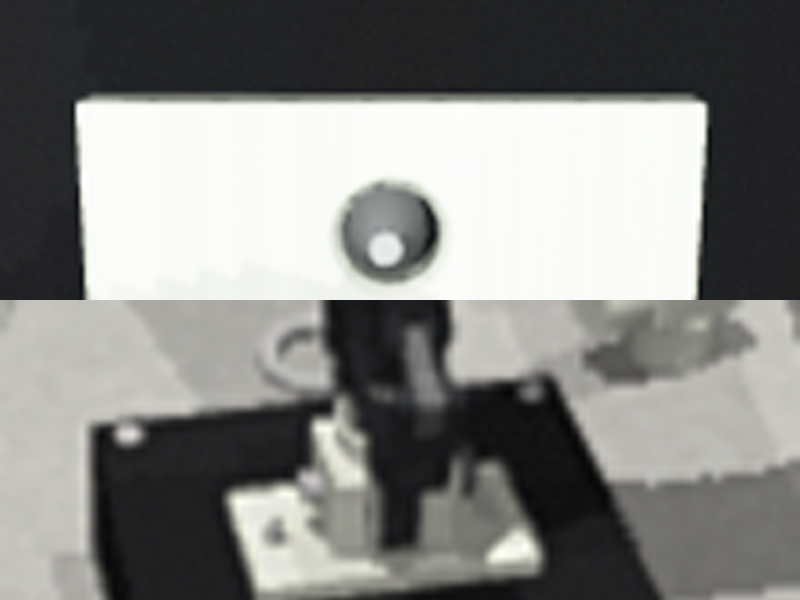

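The pin tip shows inside the flange hole, at (388,235) in the upper crop. A side force of about 5 N suggests it is rubbing, so I'll ease off sideways and press a little further.

carry_out:
  motion:
    - [0,0,0,-0.5,0.8,0,-0.6]
    - [0,0,0,-0.5,0.8,1,-0.6]
    - [0,0,0,-0.5,0.8,1,-0.6]

```text
clock: 9.38
position: [628.0, 41.1, 96.7]
ee_rot: [0.802, -0.597, 0.001, -0.001]
contact_force: [-5.2, -1.1, 10.2]
gripper_width: 41.1
grasp_force: 64.5
```

The TCP is at 96.7, exactly 70.0 above its height when I gripped the body on the bench (26.7), so the flange is flush. I'll unload and release.

carry_out:
  motion:
    - [0,0,0,0,0,-1.5,-0.6]
    - [0,0,0,0,0,-2.5,-0.6]
    - [0,0,0,0,0,-2.5,-0.6]

```text
clock: 9.75
position: [628.0, 41.1, 96.7]
ee_rot: [0.802, -0.597, 0.001, -0.001]
contact_force: [-0.2, -1.8, 4.8]
gripper_width: 41.2
grasp_force: 63.7
```

carry_out:
  motion:
    - [0,0,0,0,0,0,-0.1]
    - [0,0,0,0,0,0,0.2]
    - [0,0,0,0,0,0,0.45]
    - [0,0,0,0,0,0,0.45]
    - [0,0,0,0,0,0,0.45]

```text
clock: 10.38
position: [627.1, 41.4, 95.6]
ee_rot: [0.802, -0.597, -0.0, 0.0]
contact_force: [0.6, 0.1, 0.5]
gripper_width: 62.0
grasp_force: 0.0
```

carry_out:
  motion:
    - [0,0,0,0,0,-10,0.45]
    - [0,0,0,0,0,-40,0.45]
    - [0,0,0,0,0,-80,0.45]
    - [0,0,0,0,0,-110,0.45]
    - [0,0,0,0,0,-110,0.45]

```text
clock: 11.0
position: [628.8, 41.6, 209.9]
ee_rot: [0.802, -0.597, 0.003, -0.003]
contact_force: [0.7, -0.1, -0.0]
gripper_width: 61.7
grasp_force: 0.0
```

```bash
python3 - <<'E'
from h import *
d=get_image("wrist"); e=get_image("scene"); t=get_image("top")
w=cv2.resize(d["color"],(480,300)); s=cv2.resize(e["color"][185:260,285:405],(480,300),interpolation=2)
cv2.imwrite("pics/s7.png",np.vstack([w,s]))
# corners predicted if flush
c=np.array([627,41.5]);u=np.array([np.cos(1.859),np.sin(1.859)]);n=np.array([u[1],-u[0]])
C=[(*(c+55*a*u+30*b*n),78) for a,b in((1,1),(1,-1),(-1,-1),(-1,1))]
print("wrist*.75",(proj(d,C)*.75).round(0).tolist(),"scene",((proj(e,C)-[285,185])*4).round(0).tolist())
plan([492,329,180],1.395)
E
```

```text
wrist*.75 [[214.0, 194.0], [268.0, 195.0], [272.0, 93.0], [212.0, 92.0]] scene [[294.0, 140.0], [272.0, 89.0], [123.0, 105.0], [139.0, 158.0]]
turn [ 1.000e-03  1.000e-03 -1.104e+00] shift [-314.3   46.3   25.3] deg 63.3
turn [ 1.000e-03 -1.000e-03  2.037e+00] shift [-314.3   46.3   25.3] deg -116.7
pos [626.5  41.2 205.1] yaw -2.851 joints [ 0.32  0.42 -0.04 -0.   -1.11 -0.03] w 61.8 F [-0.1  0.2 -0.3] t 11.15
```

View pics/s7.png

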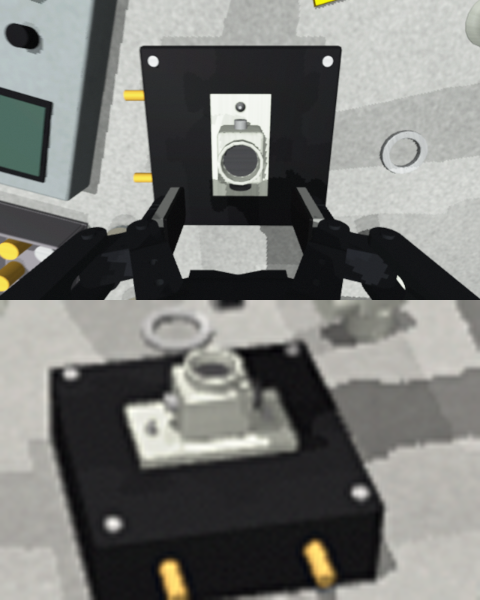

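The throttle body sits flat with its flange corners where a flush fit predicts (scene crop (124,105) and (140,158)), and a pin shows in the visible hole. Now to the wing screw.

carry_out:
  motion:
    - [0,0,-0.17,-45,7,0,0.3]
    - [0,0,-0.34,-95,14,0,0.3]
    - [0,0,-0.51,-145,21,0,0.2]
    - [0,0,-0.68,-195,29,0,0.2]
    - [0,0,-0.85,-245,36,0,0.2]

```text
clock: 11.78
position: [521.0, 266.6, 204.5]
ee_rot: [0.978, -0.211, -0.001, 0.001]
contact_force: [1.3, 1.3, 0.4]
gripper_width: 51.3
grasp_force: 0.0
```

```bash
python3 -c "
from h import *
plan([492,329,190],1.395)"
```

```text
turn [ 0.002  0.001 -0.248] shift [-52.1 -45.   14.4] deg 14.2
turn [ 2.000e-03 -3.000e-03  2.893e+00] shift [-52.1 -45.   14.4] deg -165.8
pos [521.  266.6 204.5] yaw -1.995 joints [ 0.75  0.35 -0.15 -0.   -1.07  0.4 ] w 51.3 F [1.3 1.3 0.4] t 11.775
```

carry_out:
  motion:
    - [0,0,-0.12,-26,-22,7,0.2]
    - [0,0,-0.25,-52,-44,14,0.2]
    - [0,0,-0.25,-52,-44,14,0.2]
    - [0,0,-0.25,-52,-44,14,0.2]
    - [0,0,-0.25,-52,-44,14,0.2]

```text
clock: 12.4
position: [493.8, 326.4, 191.7]
ee_rot: [0.996, -0.091, -0.0, 0.0]
contact_force: [0.1, 0.4, -0.0]
gripper_width: 51.1
grasp_force: 0.0
```

```bash
python3 - <<'E'
from h import *
d=get_image("wrist"); im=d["color"]; cv2.imwrite("pics/w8.png",cv2.resize(im[100:300,180:460],(784,560),interpolation=2))
print(proj(d,[[511,325,91],[473,332,91],[507,386.6,25],[478.6,282.4,25]]).round(0))
plan([492,329,190],1.395)
E
```

```text
[[315. 184.]
 [316. 236.]
 [248. 183.]
 [370. 193.]]
turn [ 0.     0.    -0.006] shift [-2.3 -2.2  1.8] deg 0.3
turn [ 0.    -0.     3.136] shift [-2.3 -2.2  1.8] deg -179.7
pos [493.9 326.4 191.8] yaw -1.752 joints [ 0.86  0.37 -0.15  0.   -1.05  0.53] w 51.5 F [ 0.3 -0.2  0.8] t 12.45
```

View pics/w8.png

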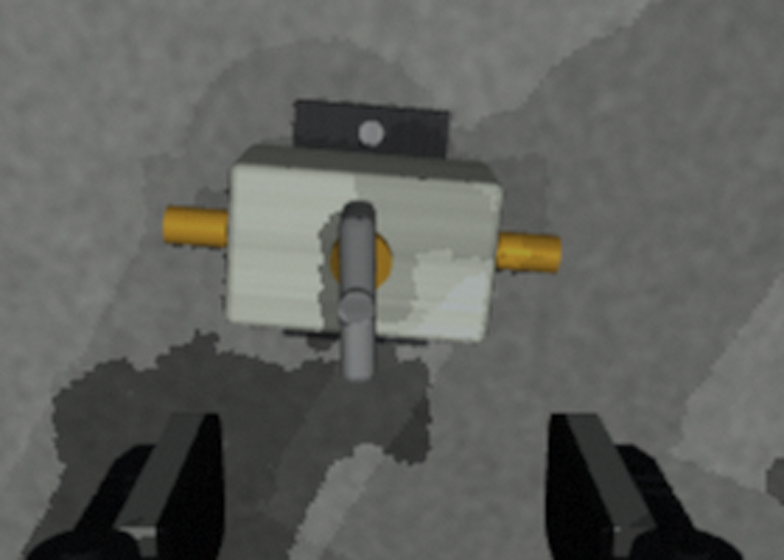

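The wrist view shows the wing from (360,203) to (357,380) in the crop, with the nub at (355,308). The block's top corners are (235,163), (500,184), (486,340) and (228,322).

```bash
python3 - <<'E'
from h import *
d=get_image("wrist"); s=read_state(); r=R.from_quat(s["ee_rot"]); off=np.array([180,100])
f=lambda q,z: r.inv().apply(ray(d,np.array(q)/2.8+off,z)-s["position"])
w=f([(360,203),(357,380)],91); nb=f([(355,308)],95); print("wing tool",w.round(1),w.mean(0).round(1),"nub",nb.round(1))
k=f([(235,163),(500,184),(486,340),(228,322)],45); print("block",k.mean(0).round(1)); L=(k[1]+k[2]-k[0]-k[3]); n=f([(195,225),(530,252)],25)
print("block ang",ang(L),"noz",ang(n[1]-n[0]),"mid",n.mean(0).round(1),"wing ang",ang(w[0]-w[1]))
print("collar",f([(361,265)],51))
E
```

```text
wing tool [[ 25.   -6.4 100.9]
 [-21.   -7.5 100.9]] [  2.   -6.9 100.9] nub [[-0.4 -7.7 96.9]]
block [  0.4  -6.8 146.9]
block ang 1.6479030666083072 noz 1.6539051015380257 mid [  0.3  -7.  166.9] wing ang 0.02371688106049259
collar [[ -1.33631693  -7.16136931 140.88593127]]
```

carry_out:
  motion:
    - [0,0,0.02,0.3,-5.6,30,0.2]
    - [0,0,0.02,0.3,-5.6,60,0.2]
    - [0,0,0.02,0.3,-5.6,90,0.2]
    - [0,0,0.02,0.3,-5.6,110,0.2]
    - [0,0,0.02,0.3,-5.6,117,0.2]

```text
clock: 13.12
position: [494.6, 331.8, 73.6]
ee_rot: [0.995, -0.1, -0.001, 0.001]
contact_force: [0.4, -0.3, 0.6]
gripper_width: 51.3
grasp_force: 0.0
```

carry_out:
  motion:
    - [0,0,0,0,0,0,0]
    - [0,0,0,0,0,0,-0.4]
    - [0,0,0,0,0,0,-0.8]
    - [0,0,0,0,0,0,-1]
    - [0,0,0,0,0,0,-1]

```text
clock: 13.75
position: [495.1, 333.2, 75.9]
ee_rot: [0.995, -0.1, 0.001, -0.001]
contact_force: [-0.6, -0.5, 6.2]
gripper_width: 7.8
grasp_force: 59.1
```

carry_out:
  motion:
    - [0,0,0,0,0,0,-1]
    - [0,0,0,0,0,0,-1]
    - [0,0,0,0,0,0,-1]

```text
clock: 14.12
position: [495.1, 333.2, 75.9]
ee_rot: [0.995, -0.1, 0.001, -0.001]
contact_force: [-1.5, -0.1, 6.6]
gripper_width: 7.9
grasp_force: 59.1
```

```bash
python3 - <<'E'
from h import *
s=read_state(); r=R.from_quat(s["ee_rot"]); print("F tool",r.inv().apply(s["contact_force"]).round(2),"T",s["wrist_torque"].round(3),s["grasp_force"])
plan(s["position"],1.395)
E
```

```text
F tool [-1.44  0.4  -6.59] T [-0.099  0.345  0.002] 59.126684304792434
turn [-0.001 -0.001 -0.024] shift [0. 0. 0.] deg 1.4
turn [-2.000e-03  2.000e-03  3.118e+00] shift [0. 0. 0.] deg -178.6
pos [495.1 333.2  75.9] yaw -1.77 joints [ 0.86  0.51 -0.27  0.   -0.79  0.51] w 7.9 F [-1.5 -0.1  6.6] t 14.125
```

The wing is gripped and the side forces are small. Turning clockwise (positive about the tool's z).

carry_out:
  motion:
    - [0,0,0.15,0,0,0,-1]
    - [0,0,0.3,0,0,0,-1]
    - [0,0,0.45,0,0,0,-1]
    - [0,0,0.6,0,0,0,-1]
    - [0,0,0.75,0,0,0,-1]

```text
clock: 14.75
position: [494.8, 332.6, 75.9]
ee_rot: [0.888, -0.459, 0.0, 0.0]
contact_force: [-1.4, -1.7, 7.8]
gripper_width: 8.1
grasp_force: 59.5
```

carry_out:
  motion:
    - [0,0,0.15,0,0,0,-1]
    - [0,0,0.3,0,0,0,-1]
    - [0,0,0.45,0,0,0,-1]
    - [0,0,0.6,0,0,0,-1]
    - [0,0,0.7,0,0,0,-1]

```text
clock: 15.38
position: [494.2, 332.4, 75.9]
ee_rot: [-0.678, 0.735, -0.0, -0.001]
contact_force: [-4.7, -1.5, 7.6]
gripper_width: 8.0
grasp_force: 59.7
```

```bash
cat >> h.py <<'E'
def st():
    s=read_state(); r=R.from_quat(s["ee_rot"]); yv=r.apply([0,1,0])
    print("F tool",r.inv().apply(s["contact_force"]).round(2),"Tz",s["wrist_torque"].round(3),"grasp",round(s["grasp_force"],1),"w",round(s["gripper_width"],1),"yaw",round(ang(yv),4),"pos",s["position"].round(1),"q",s["joints"].round(3),"eff6",round(s["joint_efforts"][5],3),"t",s["clock"])
E
python3 -c "
from h import *
st()"
```

```text
F tool [ 1.91  4.52 -7.58] Tz [-0.364  1.184  0.115] grasp 59.7 w 8.0 yaw 3.0597 pos [494.2 332.4  75.9] q [ 0.864  0.505 -0.272  0.    -0.796 -0.946] eff6 0.405 t 15.375
```

carry_out:
  motion:
    - [0,0,0.04,0,0,0,-1]
    - [0,0,0.08,0,0,0,-1]
    - [0,0,0.08,0,0,0,-1]

```text
clock: 15.75
position: [494.1, 332.4, 75.9]
ee_rot: [-0.649, 0.761, -0.0, -0.001]
contact_force: [-4.1, -1.6, 7.4]
gripper_width: 8.2
grasp_force: 59.6
```

```bash
python3 -c "
from h import *
st()"
```

```text
F tool [ 2.19  3.76 -7.35] Tz [-0.324  1.094 -0.057] grasp 59.6 w 8.2 yaw 2.9826 pos [494.1 332.4  75.9] q [ 0.864  0.505 -0.272 -0.    -0.796 -1.023] eff6 0.004 t 15.75
```

carry_out:
  motion:
    - [0,0,0.03,0,0,0,-1]
    - [0,0,0.06,0,0,0,-1]
    - [0,0,0.06,0,0,0,-1]

```text
clock: 16.12
position: [494.0, 332.4, 75.9]
ee_rot: [-0.626, 0.78, -0.0, -0.001]
contact_force: [-4.3, -1.7, 7.4]
gripper_width: 7.7
grasp_force: 59.6
```

```bash
python3 -c "
from h import *
st()"
```

```text
F tool [ 2.58  3.83 -7.39] Tz [-0.374  1.223 -0.006] grasp 59.6 w 7.7 yaw 2.9227 pos [494.  332.4  75.9] q [ 0.864  0.505 -0.272 -0.    -0.796 -1.083] eff6 0.016 t 16.125
```

carry_out:
  motion:
    - [0,0,0.03,0,0,0,-1]
    - [0,0,0.05,0,0,0,-1]
    - [0,0,0.05,0,0,0,-1]

```text
clock: 16.5
position: [494.0, 332.4, 75.9]
ee_rot: [-0.606, 0.795, -0.0, -0.001]
contact_force: [-3.6, -1.0, 8.9]
gripper_width: 7.8
grasp_force: 59.7
```

```bash
python3 -c "
from h import *
st()"
```

```text
F tool [ 1.9   3.25 -8.94] Tz [-0.305  1.262  0.051] grasp 59.7 w 7.8 yaw 2.8736 pos [494.  332.4  75.9] q [ 0.864  0.504 -0.272 -0.    -0.796 -1.132] eff6 -0.153 t 16.5
```

carry_out:
  motion:
    - [0,0,0.02,0,0,0,-1]
    - [0,0,0.04,0,0,0,-1]
    - [0,0,0.04,0,0,0,-1]

```text
clock: 16.88
position: [494.0, 332.4, 75.9]
ee_rot: [-0.592, 0.806, -0.001, -0.001]
contact_force: [-5.0, -1.7, 8.5]
gripper_width: 8.3
grasp_force: 68.7
```

```bash
python3 -c "
from h import *
st()"
```

```text
F tool [ 3.1   4.25 -8.45] Tz [-0.382  1.256  1.024] grasp 68.7 w 8.3 yaw 2.838 pos [494.  332.4  75.9] q [ 8.640e-01  5.050e-01 -2.720e-01  1.000e-03 -7.960e-01 -1.169e+00] eff6 -1.094 t 16.875
```

The torque jumped to 1.0 N m, so the screw is at its stop. One small nudge more gives me the stiffness, which fixes the seat angle.

carry_out:
  motion:
    - [0,0,0.012,0,0,0,-1]
    - [0,0,0.012,0,0,0,-1]

```text
clock: 17.12
position: [494.0, 332.4, 75.9]
ee_rot: [-0.588, 0.809, -0.001, -0.001]
contact_force: [-4.6, -1.9, 8.6]
gripper_width: 8.4
grasp_force: 74.0
```

```bash
python3 -c "
from h import *
st()"
```

```text
F tool [ 3.29  3.81 -8.64] Tz [-0.394  1.304  1.265] grasp 74.0 w 8.4 yaw 2.8269 pos [494.  332.4  75.9] q [ 8.65e-01  5.05e-01 -2.72e-01  1.00e-03 -7.96e-01 -1.18e+00] eff6 -1.27 t 17.125
```

carry_out:
  motion:
    - [0,0,-0.1,0,0,0,-1]
    - [0,0,-0.26,0,0,0,-1]
    - [0,0,-0.42,0,0,0,-1]
    - [0,0,-0.58,0,0,0,-1]
    - [0,0,-0.74,0,0,0,-1]

```text
clock: 17.75
position: [494.6, 332.5, 75.9]
ee_rot: [0.84, -0.542, 0.0, 0.0]
contact_force: [-2.6, -1.2, 6.6]
gripper_width: 8.2
grasp_force: 59.4
```

carry_out:
  motion:
    - [0,0,-0.16,0,0,0,-1]
    - [0,0,-0.32,0,0,0,-1]
    - [0,0,-0.48,0,0,0,-1]
    - [0,0,-0.64,0,0,0,-1]
    - [0,0,-0.8,0,0,0,-1]

```text
clock: 18.38
position: [495.1, 333.1, 75.9]
ee_rot: [0.985, -0.172, 0.001, -0.0]
contact_force: [-1.9, 0.1, 6.9]
gripper_width: 7.9
grasp_force: 59.2
```

carry_out:
  motion:
    - [0,0,-0.05,0,0,0,-1]
    - [0,0,-0.08,0,0,0,-1]
    - [0,0,-0.08,0,0,0,-1]
    - [0,0,-0.08,0,0,0,-1]

```text
clock: 18.88
position: [495.1, 333.1, 75.9]
ee_rot: [0.991, -0.135, 0.001, -0.0]
contact_force: [-1.6, -0.1, 6.2]
gripper_width: 8.5
grasp_force: 59.3
```

```bash
python3 -c "
from h import *
st()"
```

```text
F tool [-1.55  0.52 -6.24] Tz [-0.219  0.338  0.004] grasp 59.3 w 8.5 yaw -1.8417 pos [495.1 333.1  75.9] q [ 0.864  0.505 -0.271  0.001 -0.793  0.436] eff6 -0.05 t 18.875
```

The tool reads 1.568 rad back from the seat (target 1.571), with the wing still gripped. Handing in.

```bash
python3 -c "
from bench import *
print(job_done())"
```

```text
the job is handed in; nothing more can be done
None
```

The throttle body is seated flush on the pins and released. The wing screw was turned clockwise to its stop, then backed off a quarter turn (1.568 rad measured at the tool) and is still gripped; the job was handed in at about 19 s of the 64 s limit, and the hand-in returned no verdict.

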